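# Free the chip tray of the key-cutting machine with the release pin

## Robot

A 6-joint arm with a two-finger parallel gripper is mounted at the origin on the work surface. World frame = base frame: x ahead of the robot, y to its left, z up, the work surface at z = 0. Lengths are in m, angles in degrees, forces in N, time in s.
With the tool pointing down it reaches from about 0.4 to 0.825 m from the base axis. Payload 7 kg.
Tool frame: the origin (TCP) lies midway between the tips of the shut fingers; the grasp point (between the pads) lies 19 mm behind it; z points along the fingers, y is the line along which they close (so a half turn about z gives the same grasp; the last joint's range is limited). The gripper opens to 88 mm and grips with 3 to 60 N. Pads are 19 mm wide; open, the fingers measure 130 mm over their backs; the gripper's body (78 mm by 193 mm) begins 47 mm behind the grasp point.
Start: joints at [-54.941, 20.546, 0.682, 0, -70.136, -16.507], TCP at [0.215, -0.64, 0.227] pointing down, gripper open.
Joint ranges: [-176.03, 176.03], [-82.01, 121.73], [-58.28, 71.71], [-173.87, 95.51], [-174.79, -0.11], [-173.66, 173.66]. Speed limits (degrees/s): [136.94, 136.94, 172.46, 180, 180, 180].

## Interface

Orientations are given as [roll, pitch, yaw] about the fixed x, y, z axes, in that order (R = Rz(yaw) Ry(pitch) Rx(roll)).
In Python, from plant import r gives the robot as it stands. The module is installed in compiled form; this text tells all that it offers.
- The arm moves only by the tool play_rows, never from a script. Its argument "rows" is a list of rows, each an object with "slide": the shift along the tool's x, y, z as a fraction of full scale, a list of three; "delta_rot": the turn, a rotation vector about the tool's x, y, z as a fraction of full scale, a list of three; "fingers": the opening, from -1 (shut) to 1 (fully open). In form: [{"slide": [x, y, z], "delta_rot": [rx, ry, rz], "fingers": fingers}, ...]. A call has 1 to 8 rows; each row shifts and turns the commanded pose from where the row before left it, along the tool's axes as they then stand; what a row does not reach is not made up. Full scale, the value 1, is 0.15 m for a shift and 0.08 rad for a turn. A row lasts 1/8 s, in which the tool goes at most 62.5 mm and 10.7 degrees, less where a joint would pass 70% of its speed; a pose out of reach is approached as far as the arm can. A call with a number of a shift or a turn outside -1 to 1 is refused whole. A call with a gripper value outside its range is refused whole. The fingers move at their own pace and stop on an object; "squeeze" is the grip in N (left out, the last holds). Time passes only in rows, so rows that do not move let the fingers close. It gives the time, the measured TCP pose, the force, the opening and the grip force at its end, in the units of the state.
- r.get_state(): the state, without advancing time (a new reading comes with each control period).
- r.capture(name): name is "scene" or "top" or "wrist"; returns a dict with "image" (384x512x3 uint8, blue, green, red), "fx", "fy", "cx", "cy" (pixels), "R" (3x3) and "t" (3): a world point X has camera coordinates R X + t; the wrist camera has in their place "T_tool_cam" (4x4, takes a point from camera to tool coordinates, whose origin is the TCP and whose axes are the flange's). Camera axes: x right, y down, z forward; pixel columns grow to the right and rows downward; lengths in m; the calibration is good to about 2 mm. The wrist camera is an equidistant fisheye: a pixel r from the principal point sees the ray r / f radians off the axis. A picture is of the moment at which its call begins: read the wrist's pose just before it. There is no depth.
- r.close_job(): hands the job in; it is judged then, once.
The state is a dict: "time_s": time; "joints": joint angles; "qd": joint speeds; "joint_torque": joint torques, N m; "tcp_pos": TCP position; "eef_rot": TCP orientation; "contact_force": force on the tool from outside, world axes, zero at the start; "moment": the same for the moment, N m; "gripper_width": finger opening in m; "gripper_force": force on a finger pad.
Only numpy, scipy, OpenCV 4.12 (cv2) and the standard library are available. Lean on these libraries where they do the work, as an engineer would, in place of code of your own. Each camera call takes 0.05 s, during which the arm holds its last target. There are 200 camera calls.

## Task

The chip tray of the key-cutting machine has to be emptied: take the orange-handled release pin from its wooden stand, feel with it through the slot in the yellow plate for the hidden latch, and press that down gently, without leaning hard on anything in there, until the tray springs fully out. Then put the pin back upright and fully home in its stand, let go of it, and leave the other things on the bench where they are.

Things in the scene. Friction and masses are not known exactly. Their poses are not given: they have to be found in the camera images.
- pin_grip (a point): release pin: thin steel rod under a round orange handle, standing upright in the wooden stand. This point: centre of the handle (18 mm across, 44 mm tall), z up along the pin. The collar under the handle (24 mm across, 4 mm thick) has its underside 26 mm below this point; from there 56 mm of bare rod, 6 mm thick (last 16 mm 4 mm thick). About 60 g
- pin_tip (a point): the lower end of the release pin, 82 mm below the centre of its handle; z points up along the pin
- stand_hole (a point): centre of the mouth of the hole in the top of the pin stand, a fixed dark wooden block 70 x 70 x 64 mm; z up. The hole is 12 mm across with a 3 mm chamfer, straight down through the block. With the pin home its collar rests on the block, its handle centre 26 mm above this point
- machine: grey key-cutting machine, fixed; origin at the centre of its underside, base 280 (x) x 300 (y) x 100 mm high; its front with the orange tray faces its own -y. Key vices stand on the deck from 90 mm behind the slot (150 mm above the bench), the motor housing from 128 mm behind it (222 mm high). The pin must not press on the machine or anything in it with more than 20 N
- slot (a point): centre of the mouth of the release slot, level with the top of a yellow plate (90 x 50 mm) in the machine's front deck, 102 mm above the bench; x along the slot, y across it (away from the tray front), z up. The slot is 44 mm long and 10 mm wide with a 3 mm chamfer, straight down. The latch is hidden under it
- latch_zone (a point): point 20 mm straight below the slot's mouth (axes as the slot's). The hidden latch bar lies 13 to 27 mm below the mouth, not known beforehand, under the window of the guard strip. It yields softly from 1.5 N, 0.3 N per mm, trips at 6 mm of travel (3.3 N) and meets a solid stop at 9 mm (4.2 N)
- guard_zone (a point): point 18 mm below the slot's mouth. A guard strip lies under the slot, always 2 mm above the latch bar; its only window, 9 mm long along x, is centred anywhere up to 16 mm either way: to be found by feel. The strip is stiff: 5 N per mm, solid after 4 mm. A pin meeting 6 N within 2 mm of first touch is on the strip; lift it a little and try elsewhere along the slot
- tray (a joint): how far the chip tray has sprung out of the machine's front, m: 0 shut and latched, 0.06 fully out. When the latch is tripped a spring drives it out by itself in about a second and it stays out
- tray_front (a point): centre of the orange front panel of the chip tray (196 x 54 mm)
- padlock: brass padlock, body 26 x 50 x 45 mm, standing upright with a steel shackle; bystander, leave alone
- jar: closed jar with an orange cap, 66 mm across, 85 mm tall; bystander, leave alone
- screwdriver: screwdriver lying on the bench; bystander, leave alone
- lock_cylinder: brass lock cylinder lying down, 66 mm long, 33 mm high; bystander, leave alone
- key: steel key lying flat, about 55 mm long, 4 mm thick; bystander, leave alone
- gauge_block: aluminium block 50 x 30 x 25 mm with a dark round foot on top, 37 mm high in all; bystander, leave alone
Things that resemble listed ones, but are neither listed nor needed, are in the scene too. Of the things that look like the part that bears stand_hole, take the one that is farthest to the robot's right at the start.

How it is judged (in metres and radians):
On the way, in this order (a step that is already met when the one before it is completed fails the run):
1. the pin is lifted clear of its stand (z of pin_tip in the frame of stand_hole above 0.003 m), for 0.1 s.
2. the pin's tip is down inside the release slot with the tray still shut (z of pin_tip in the frame of slot between -0.05 and -0.008 m and x of pin_tip in the frame of slot between -0.023 and 0.023 m and y of pin_tip in the frame of slot between -0.006 and 0.006 m and value of joint tray below 0.01 m), for 0.04 s.
3. the tray springs fully out (value of joint tray above 0.052 m), for 0.2 s.
At the end, for the whole second after the job is handed in: The tray is out (more than 52 mm of its 60 mm), the pin hangs at rest in its stand: handle centre within 8 mm of the hole's axis and 20 to 30 mm above its mouth, tilted less than 0.12 rad, released (value of joint tray above 0.052 m and horizontal distance between pin_grip and stand_hole below 0.008 m and z of pin_grip in the frame of stand_hole between 0.02 and 0.03 m and angle between pin_grip's own z axis and vertical below 0.12 rad and linear speed of pin below 0.02 m/s); the robot touches nothing.
It fails at once if the pin presses on the machine with more than 20 N (contact force between pin and machine above 20 N).
It fails at once if another thing on the bench is moved by more than 20 mm (distance of any of padlock, jar, screwdriver, lock_cylinder, key, gauge_block from where it was at the start of the episode above 0.02 m).
It also fails if it takes over 72 s, if anything falls off the work surface, if the arm or the gripper's body presses on something with over 40 N, if the wrist force passes 120 N, or if a joint passes its speed limit or range.

## Working session

There is one attempt and no reset: what is moved stays moved. The work goes in short steps, Python scripts to look and compute and a tool call to move; the robot and the scene stay as the last step left them, time stands still between calls to the robot, and variables do not carry over. Pictures are saved under pics/ and viewed, at most 10 in all, crops included, and the job is handed in when it is done.

Besides the shell and the picture viewer there is one more tool, called by a JSON object that holds its "name" and its "arguments", one argument or row to a line. play_rows: Moves the arm, as the interface text tells. Shift numbers are shares of 0.15 m and turn numbers shares of 0.08 rad, none past 1 either way. Its arguments: {"type":"object","properties":{"rows":{"type":"array"},"squeeze":{"type":"number"}},"required":["rows"]}

```bash
mkdir -p pics; cat > h.py <<'E'
import numpy as np, cv2
from plant import r
def ray(c,u,v):
    d=np.array([(u-c['cx'])/c['fx'],(v-c['cy'])/c['fy'],1.]);R=np.array(c['R']);t=np.array(c['t'])
    return -R.T@t, R.T@d
def plane(c,u,v,z):
    o,d=ray(c,u,v); return o+d*(z-o[2])/d[2]
def proj(c,X):
    p=np.array(c['R'])@np.array(X)+np.array(c['t']); return c['cx']+c['fx']*p[0]/p[2], c['cy']+c['fy']*p[1]/p[2]
E
python3 - <<'E'
from h import *
import pickle
s=r.get_state();print(s)
for n in('scene','top'):
    c=r.capture(n);pickle.dump(c,open(n+'.pkl','wb'));cv2.imwrite(f'pics/{n}0.png',cv2.resize(c['image'],(768,576),interpolation=cv2.INTER_CUBIC))
    R=np.array(c['R']);print(n,-R.T@np.array(c['t']),c['fx'],c['cx'],c['cy'],R.round(3).tolist())
c=r.capture('wrist');print({k:c[k] for k in c if k!='image'})
E
```

```text
{'time_s': 0.0, 'joints': array([-5.49392425e+01,  2.05910175e+01,  6.34227669e-01, -1.98234564e-02,
       -7.01346354e+01, -1.65072559e+01]), 'qd': array([-0.02757408, -0.01451817,  0.01370036, -0.0600967 ,  0.02845911,
       -0.00864323]), 'joint_torque': array([ 1.39874439e-03, -5.82722354e+01,  2.93060035e+01,  6.99756235e+00,
        7.08594176e-03, -2.12913192e-04]), 'tcp_pos': array([ 0.21460597, -0.63947188,  0.22563177]), 'eef_rot': array([ 1.79907048e+02, -8.11248868e-03, -1.61453243e+02]), 'contact_force': array([-0.20846616,  0.55817328,  0.54730737]), 'moment': array([ 0.0778108 , -0.02783082,  0.00654657]), 'gripper_force': 0.0, 'gripper_width': 0.08744227609299528}
scene [ 1.02004946 -0.62741512  0.79440664] 355.52749776131145 256.75735593507704 191.14913795020087 [[0.772, 0.635, 0.01], [0.466, -0.556, -0.688], [-0.432, 0.536, -0.726]]
top [ 0.42932558 -0.12723148  0.92027574] 389.6511673740307 260.2272453069794 186.88557925846922 [[0.128, -0.992, 0.002], [-0.969, -0.125, -0.215], [0.214, 0.025, -0.977]]
{'fx': 297.3186396354542, 'fy': 297.3186396354542, 'cx': 255.77701361737186, 'cy': 194.24817918167324, 'T_tool_cam': array([[ 1.43551408e-04, -9.52771974e-01, -3.03686589e-01,
         8.31950290e-02],
       [ 9.99999767e-01, -6.60951086e-05,  6.80059474e-04,
        -1.04455865e-03],
       [-6.68013806e-04, -3.03686616e-01,  9.52771742e-01,
        -1.58368767e-01],
       [ 0.00000000e+00,  0.00000000e+00,  0.00000000e+00,
         1.00000000e+00]])}
```

View pics/top0.png

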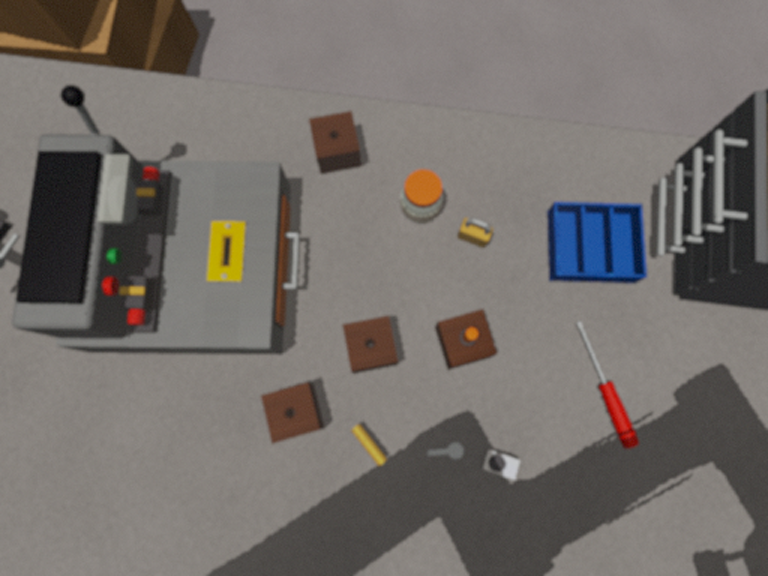

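View pics/scene0.png

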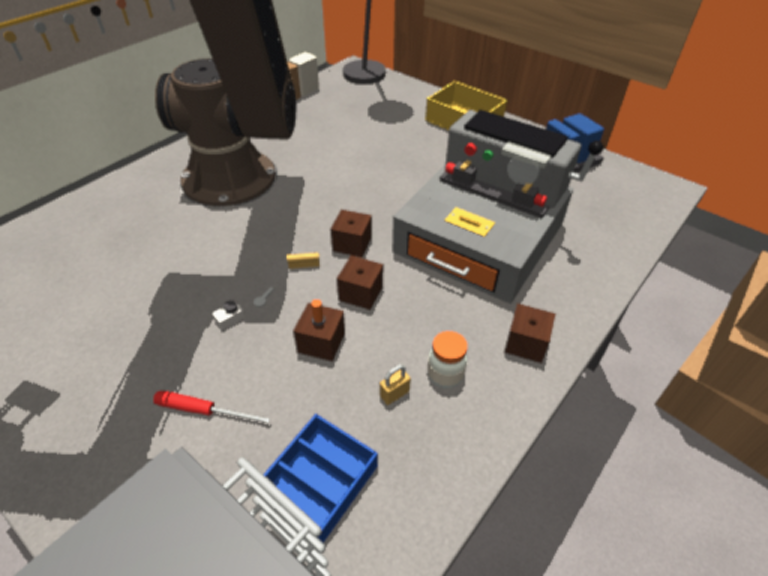

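The top view shows four dark blocks that could be the stand, at (335,135), (370,343), (290,411) and (467,338). Only the last is both farthest right (-y) and holding the orange pin, at (471,334). Other orange things are the jar cap (423,188) and the tray front (283,260). The yellow plate is at (226,251), with its slot at (226,250).

```bash
cat > m.py <<'E'
from h import *
import pickle
def comps(im,lo,hi):
    hsv=cv2.cvtColor(im,cv2.COLOR_BGR2HSV);m=cv2.inRange(hsv,lo,hi)
    n,l,s,ce=cv2.connectedComponentsWithStats(m);return [(s[i],ce[i],l==i) for i in range(1,n) if s[i][4]>15]
R={}
for n in('top','scene'):
    c=pickle.load(open(n+'.pkl','rb'));im=c['image']
    print(n,'orange',[(x[0].tolist(),x[1].round(1).tolist()) for x in comps(im,(5,180,120),(16,255,255))])
    Y=[x for x in comps(im,(22,150,120),(33,255,255))]
    print('yellow',[(x[0].tolist(),x[1].round(1).tolist()) for x in Y])
    y=max(Y,key=lambda x:x[0][4]);
    cn=cv2.findContours(y[2].astype(np.uint8),cv2.RETR_CCOMP,cv2.CHAIN_APPROX_NONE)
    for k in cn[0]:
        if len(k)<8: continue
        w=np.array([plane(c,*p[0],0.102)[:2] for p in k],np.float32);rect=cv2.minAreaRect(w);print('  rect',rect)
E
python3 m.py; python3 - <<'E'
import cv2,pickle
c=pickle.load(open('scene.pkl','rb'))['image'];a=cv2.resize(c[180:250,180:270],(720,560),interpolation=cv2.INTER_CUBIC);cv2.imwrite('pics/crop.png',a)
E
```

```text
top orange [([271, 114, 23, 23, 424], [281.8, 124.9]), ([310, 218, 10, 9, 64], [314.2, 222.0])]
yellow [([138, 148, 25, 39, 780], [150.5, 167.1]), ([308, 151, 18, 9, 69], [317.3, 154.8]), ([86, 192, 10, 4, 32], [90.5, 193.5]), ([236, 284, 20, 26, 136], [245.6, 296.7])]
  rect ((0.6221039295196533, 0.13598035275936127), (0.08591549843549728, 0.04902978241443634), 6.916123867034912)
  rect ((0.5850360989570618, 0.13225941359996796), (0.011247459799051285, 0.0104698920622468), 53.409339904785156)
  rect ((0.6217666864395142, 0.13600479066371918), (0.045070402324199677, 0.012905921787023544), 6.466289043426514)
scene orange [([216, 0, 28, 42, 984], [229.1, 18.2]), ([245, 0, 18, 45, 680], [254.3, 20.7]), ([405, 0, 107, 155, 10165], [473.2, 74.5]), ([290, 232, 20, 8, 43], [299.3, 237.0])]
yellow [([286, 65, 27, 11, 98], [300.9, 70.2]), ([326, 65, 12, 10, 40], [331.6, 69.7]), ([298, 139, 31, 18, 225], [313.0, 147.9])]
  rect ((0.6231701374053955, 0.13484561443328857), (0.08515389263629913, 0.045783836394548416), 6.648126125335693)
  rect ((0.6213456392288208, 0.13703486323356628), (0.04888200759887695, 0.01700635813176632), 6.318464756011963)
```

View pics/crop.png

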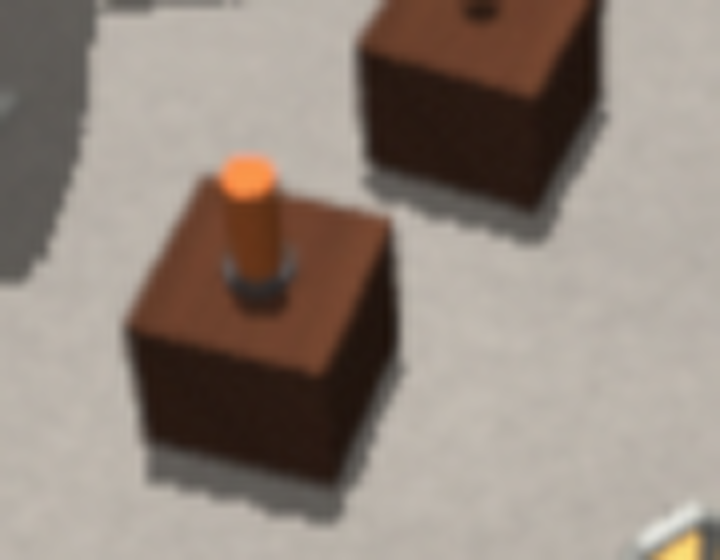

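The crop confirms the pin: orange handle (top at crop (248,175)) over a grey collar, standing in the rightmost dark block, with an empty look-alike behind it.

```bash
python3 - <<'E'
from h import *
import pickle
t=pickle.load(open('top.pkl','rb'));s=pickle.load(open('scene.pkl','rb'))
print(plane(t,314.2,222,.112),plane(s,210.6,201.5,.112))
o1,d1=ray(t,314.2,222);o2,d2=ray(s,210.6,201.5)
A=np.c_[d1,-d2];k=np.linalg.lstsq(A,o2-o1,rcond=None)[0];print(o1+d1*k[0],o2+d2*k[1])
# stand tops at z=.064
for c,n,crop in((t,'top',(270,190,350,260)),(s,'scene',(185,190,240,245))):
    im=c['image'];x0,y0,x1,y1=crop
    hsv=cv2.cvtColor(im,cv2.COLOR_BGR2HSV)[y0:y1,x0:x1]
    m=((hsv[...,1]>100)&(hsv[...,2]>70)&((hsv[...,0]<14)|(hsv[...,0]>172))).astype(np.uint8)
    cn=max(cv2.findContours(m,0,cv2.CHAIN_APPROX_NONE)[0],key=cv2.contourArea)
    w=np.array([plane(c,p[0][0]+x0,p[0][1]+y0,.064)[:2] for p in cn],np.float32);print(n,cv2.minAreaRect(w))
E
```

```text
[ 0.54630893 -0.2275369   0.112     ] [ 0.54648201 -0.2282095   0.112     ]
[ 0.54638364 -0.22760096  0.11148383] [ 0.54612417 -0.22790785  0.11148436]
top ((0.5452571511268616, -0.2271873652935028), (0.0670817643404007, 0.06939392536878586), 23.35013198852539)
scene ((0.5453951954841614, -0.22294288873672485), (0.06848643720149994, 0.08159221708774567), 23.333873748779297)
```

{"name": "play_rows", "arguments": {
  "rows": [
    {"slide": [0, 0, 0], "delta_rot": [0, 0, 0.87], "fingers": 1},
    {"slide": [0, 0, 0], "delta_rot": [0, 0, 0.87], "fingers": 1},
    {"slide": [0, 0, 0], "delta_rot": [0, 0, 0.87], "fingers": 1},
    {"slide": [-0.25, 0.25, 0], "delta_rot": [0, 0, 0], "fingers": 1},
    {"slide": [-0.25, 0.25, 0], "delta_rot": [0, 0, 0], "fingers": 1},
    {"slide": [-0.25, 0.25, 0], "delta_rot": [0, 0, 0], "fingers": 1},
    {"slide": [-0.25, 0.25, 0], "delta_rot": [0, 0, 0], "fingers": 1},
    {"slide": [-0.25, 0.25, 0], "delta_rot": [0, 0, 0], "fingers": 1}
  ]
}}

```text
time_s: 1.15
tcp_pos: [0.3802, -0.4306, 0.2265]
eef_rot: [180.0, -0.0, -173.4]
contact_force: [0.1, -1.0, -0.2]
gripper_width: 0.0877
gripper_force: 0.0
```

{"name": "play_rows", "arguments": {
  "rows": [
    {"slide": [-0.25, 0.25, 0], "delta_rot": [0, 0, 0], "fingers": 1},
    {"slide": [-0.25, 0.25, 0], "delta_rot": [0, 0, 0], "fingers": 1},
    {"slide": [-0.25, 0.25, 0], "delta_rot": [0, 0, 0], "fingers": 1},
    {"slide": [-0.25, 0.25, 0], "delta_rot": [0, 0, 0], "fingers": 1},
    {"slide": [-0.25, 0.2, 0], "delta_rot": [0, 0, 0], "fingers": 0.2},
    {"slide": [0, 0, 0], "delta_rot": [0, 0, 0], "fingers": 0.2},
    {"slide": [0, 0, 0], "delta_rot": [0, 0, 0], "fingers": 0.2},
    {"slide": [0, 0, 0], "delta_rot": [0, 0, 0], "fingers": 0.2}
  ]
}}

```text
time_s: 2.15
tcp_pos: [0.5444, -0.2325, 0.2266]
eef_rot: [180.0, -0.0, -173.5]
contact_force: [0.6, -0.7, 0.0]
gripper_width: 0.0548
gripper_force: 0.0
```

```bash
cat >> h.py <<'E'
from scipy.spatial.transform import Rotation as Ro
def wrist(name=None):
    s=r.get_state();c=r.capture('wrist')
    if name: cv2.imwrite(f'pics/{name}.png',c['image'])
    return s,c
def wray(s,c,u,v):
    T=np.array(c['T_tool_cam']);x=np.array([u-c['cx'],v-c['cy']]);q=np.hypot(*x);a=q/c['fx']
    d=np.r_[x/q*np.sin(a),np.cos(a)]
    Rt=Ro.from_euler('xyz',s['eef_rot'],degrees=True).as_matrix()
    return np.array(s['tcp_pos'])+Rt@T[:3,3], Rt@T[:3,:3]@d
def wplane(s,c,u,v,z):
    o,d=wray(s,c,u,v);return o+d*(z-o[2])/d[2]
def goto(x,y,z):
    s=r.get_state();Rt=Ro.from_euler('xyz',s['eef_rot'],degrees=True).as_matrix()
    return (Rt.T@(np.array([x,y,z])-s['tcp_pos'])/0.15).round(4)
E
python3 - <<'E'
from h import *
s,c=wrist('w1');im=c['image']
hsv=cv2.cvtColor(im,cv2.COLOR_BGR2HSV);m=cv2.inRange(hsv,(5,180,120),(16,255,255))
n,l,st,ce=cv2.connectedComponentsWithStats(m)
for i in range(1,n):
    if st[i][4]>30: print(st[i],ce[i],wplane(s,c,*ce[i],.112),wplane(s,c,*ce[i],.09))
print(goto(.546,-.2278,.077))
E
```

```text
[256 175  11   7  59] [260.84745763 178.06779661] [ 0.53194059 -0.2299915   0.112     ] [ 0.5375633  -0.22894039  0.09      ]
[251 184  18  18 211] [259.96208531 192.86729858] [ 0.54663716 -0.22909144  0.112     ] [ 0.55344446 -0.22796778  0.09      ]
[459 198   9  32  80] [463.3   213.125] [0.54381751 0.01500875 0.112     ] [0.55039754 0.03580771 0.09      ]
[-0.0141  0.0303  0.9975]
```

View pics/w1.png

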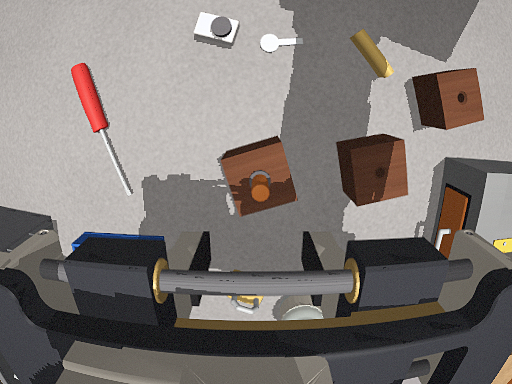

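The handle top is at wrist (260,192), midway between the open fingers. Going down to grasp it.

{"name": "play_rows", "arguments": {
  "rows": [
    {"slide": [-0.016, 0.028, 0.25], "delta_rot": [0, 0, 0], "fingers": 0.2},
    {"slide": [0, 0, 0.3], "delta_rot": [0, 0, 0], "fingers": 0.2},
    {"slide": [0, 0, 0.3], "delta_rot": [0, 0, 0], "fingers": 0.2},
    {"slide": [0, 0, 0.147], "delta_rot": [0, 0, 0], "fingers": 0.2},
    {"slide": [0, 0, 0], "delta_rot": [0, 0, 0], "fingers": 0.2},
    {"slide": [0, 0, 0], "delta_rot": [0, 0, 0], "fingers": -0.4},
    {"slide": [0, 0, 0], "delta_rot": [0, 0, 0], "fingers": -1},
    {"slide": [0, 0, 0], "delta_rot": [0, 0, 0], "fingers": -1}
  ],
  "squeeze": 15
}}

```text
time_s: 3.2
tcp_pos: [0.5475, -0.2275, 0.0781]
eef_rot: [-180.0, 0.1, -173.4]
contact_force: [-0.7, 0.1, -0.1]
gripper_width: 0.0279
gripper_force: 0.0
```

{"name": "play_rows", "arguments": {
  "rows": [
    {"slide": [0, 0, 0], "delta_rot": [0, 0, 0], "fingers": -1},
    {"slide": [0, 0, 0], "delta_rot": [0, 0, 0], "fingers": -1},
    {"slide": [0, 0, 0], "delta_rot": [0, 0, 0], "fingers": -1}
  ],
  "squeeze": 30
}}

```text
time_s: 3.58
tcp_pos: [0.5473, -0.2274, 0.0775]
eef_rot: [-180.0, 0.0, -173.4]
contact_force: [-1.0, 0.1, 5.5]
gripper_width: 0.0174
gripper_force: 30.0
```

{"name": "play_rows", "arguments": {
  "rows": [
    {"slide": [0, 0, -0.1], "delta_rot": [0, 0, 0], "fingers": -1},
    {"slide": [0, 0, -0.2], "delta_rot": [0, 0, 0], "fingers": -1},
    {"slide": [0, 0, -0.25], "delta_rot": [0, 0, 0], "fingers": -1},
    {"slide": [0, 0, -0.25], "delta_rot": [0, 0, 0], "fingers": -1},
    {"slide": [0, 0, -0.1], "delta_rot": [0, 0, 0], "fingers": -1},
    {"slide": [0, 0, 0], "delta_rot": [0, 0, 0], "fingers": -1},
    {"slide": [0, 0, 0], "delta_rot": [0, 0, 0], "fingers": -1}
  ]
}}

```text
time_s: 4.45
tcp_pos: [0.5461, -0.2271, 0.2105]
eef_rot: [179.9, -0.1, -173.4]
contact_force: [0.8, -0.3, -1.7]
gripper_width: 0.0174
gripper_force: 30.0
```

```bash
python3 - <<'E'
from h import *
a=[]
for n in('top','scene'):
    c=r.capture(n);cv2.imwrite(f'pics/l_{n}.png',c['image'])
    p=[int(x) for x in proj(c,[.547,-.228,.17])];print(n,p)
    im=c['image'];a.append(cv2.resize(im[p[1]-35:p[1]+35,p[0]-25:p[0]+25],(400,560),interpolation=cv2.INTER_CUBIC))
    import pickle;pickle.dump(c,open(f'l{n}.pkl','wb'))
cv2.imwrite('pics/lift.png',np.hstack(a));print(goto(.6217,.1363,.2075),r.get_state()['tcp_pos'])
E
```

```text
top [318, 217]
scene [208, 185]
[-0.7776  2.3496  0.0191] [ 0.54622795 -0.22718444  0.21039554]
```

View pics/lift.png

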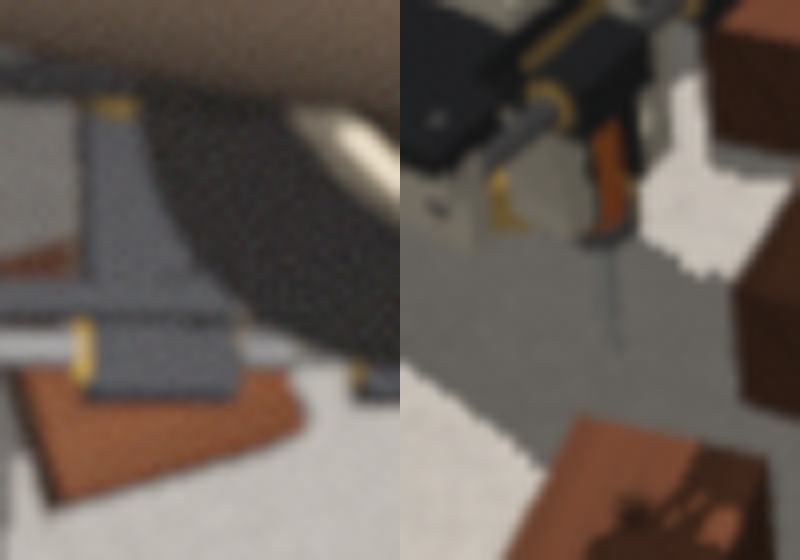

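The pin hangs straight in the grip. In the scene view its handle is at crop (610,175) and its tip at (618,345), above the stand hole. Moving over the slot.

{"name": "play_rows", "arguments": {
  "rows": [
    {"slide": [-0.1, 0.28, 0], "delta_rot": [0, 0, 0], "fingers": -1},
    {"slide": [-0.1, 0.3, 0], "delta_rot": [0, 0, 0], "fingers": -1},
    {"slide": [-0.1, 0.3, 0], "delta_rot": [0, 0, 0], "fingers": -1},
    {"slide": [-0.1, 0.3, 0], "delta_rot": [0, 0, 0], "fingers": -1},
    {"slide": [-0.1, 0.3, 0], "delta_rot": [0, 0, 0], "fingers": -1},
    {"slide": [-0.1, 0.3, 0], "delta_rot": [0, 0, 0], "fingers": -1},
    {"slide": [-0.1, 0.3, 0], "delta_rot": [0, 0, 0], "fingers": -1},
    {"slide": [-0.07, 0.27, 0], "delta_rot": [0, 0, 0], "fingers": -1}
  ]
}}

```text
time_s: 5.55
tcp_pos: [0.6211, 0.1377, 0.2106]
eef_rot: [-180.0, -0.1, -173.4]
contact_force: [0.5, -0.5, -1.0]
gripper_width: 0.0172
gripper_force: 30.0
```

{"name": "play_rows", "arguments": {
  "rows": [
    {"slide": [0, 0, 0.15], "delta_rot": [0, 0, 0], "fingers": -1},
    {"slide": [0, 0, 0], "delta_rot": [0, 0, 0], "fingers": -1},
    {"slide": [0, 0, 0], "delta_rot": [0, 0, 0], "fingers": -1},
    {"slide": [0, 0, 0], "delta_rot": [0, 0, 0], "fingers": -1}
  ]
}}

```text
time_s: 6.05
tcp_pos: [0.6217, 0.1356, 0.1903]
eef_rot: [180.0, 0.1, -173.4]
contact_force: [-1.3, 0.3, -0.4]
gripper_width: 0.0173
gripper_force: 30.0
```

```bash
python3 - <<'E'
from h import *
s=r.get_state();t=s['tcp_pos'];print(t,s['contact_force'],goto(.6217,.1363,t[2]))
c=r.capture('scene');p=[int(x) for x in proj(c,[.6217,.1363,.102])]
tip=[t[0],t[1],t[2]-.0695];q=proj(c,tip);x0,y0=p[0]-35,p[1]-40
print('slot',p,'tip pred in crop',(q[0]-x0)*8,(q[1]-y0)*8,'slot crop',35*8,40*8)
cv2.imwrite('pics/slot.png',cv2.resize(c['image'][y0:y0+70,x0:x0+75],(600,560),interpolation=cv2.INTER_CUBIC))
E
```

```text
[0.6216706  0.13560761 0.19031657] [-1.29803095  0.33313123 -0.40528868] [-0.0007  0.0046  0.    ]
slot [312, 147] tip pred in crop 292.00639711698614 282.9385945740453 slot crop 280 320
```

View pics/slot.png

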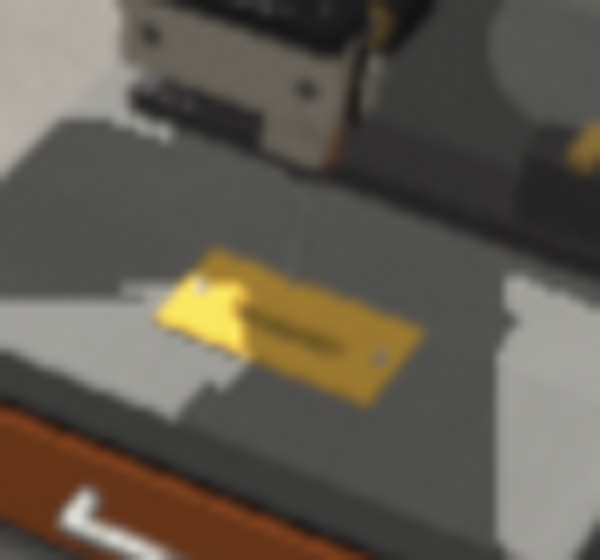

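The tip is at crop (292,275), just above the slot, which is centred at about (293,331). This matches the prediction, so I'll nudge y and go down carefully with a lighter grip, so that the pin slips before it can press hard.

{"name": "play_rows", "arguments": {
  "rows": [
    {"slide": [0, 0.005, 0.05], "delta_rot": [0, 0, 0], "fingers": -1},
    {"slide": [0, 0, 0.04], "delta_rot": [0, 0, 0], "fingers": -1},
    {"slide": [0, 0, 0.01], "delta_rot": [0, 0, 0], "fingers": -1},
    {"slide": [0, 0, 0.007], "delta_rot": [0, 0, 0], "fingers": -1},
    {"slide": [0, 0, 0.007], "delta_rot": [0, 0, 0], "fingers": -1},
    {"slide": [0, 0, 0.007], "delta_rot": [0, 0, 0], "fingers": -1},
    {"slide": [0, 0, 0], "delta_rot": [0, 0, 0], "fingers": -1},
    {"slide": [0, 0, 0], "delta_rot": [0, 0, 0], "fingers": -1}
  ],
  "squeeze": 14
}}

```text
time_s: 7.1
tcp_pos: [0.6212, 0.1368, 0.1714]
eef_rot: [180.0, 0.0, -173.4]
contact_force: [0.3, 1.5, -0.8]
gripper_width: 0.0177
gripper_force: 14.0
```

```bash
python3 - <<'E'
from h import *
s=r.get_state();t=s['tcp_pos'];print(t,s['contact_force'],'tip below mouth mm',1000*(.102-(t[2]-.0695)))
E
```

```text
[0.62122215 0.1368276  0.17143835] [ 0.29352394  1.54522884 -0.83901161] tip below mouth mm 0.06164650591193588
```

{"name": "play_rows", "arguments": {
  "rows": [
    {"slide": [0, 0, 0.007], "delta_rot": [0, 0, 0], "fingers": -1},
    {"slide": [0, 0, 0.007], "delta_rot": [0, 0, 0], "fingers": -1},
    {"slide": [0, 0, 0], "delta_rot": [0, 0, 0], "fingers": -1}
  ]
}}

```text
time_s: 7.48
tcp_pos: [0.6211, 0.1368, 0.1691]
eef_rot: [-180.0, -0.0, -173.4]
contact_force: [0.1, 0.2, -1.9]
gripper_width: 0.0177
gripper_force: 14.0
```

{"name": "play_rows", "arguments": {
  "rows": [
    {"slide": [0, 0, 0.007], "delta_rot": [0, 0, 0], "fingers": -1},
    {"slide": [0, 0, 0.007], "delta_rot": [0, 0, 0], "fingers": -1},
    {"slide": [0, 0, 0], "delta_rot": [0, 0, 0], "fingers": -1}
  ]
}}

```text
time_s: 7.85
tcp_pos: [0.6211, 0.1368, 0.167]
eef_rot: [-180.0, -0.0, -173.4]
contact_force: [-0.2, 0.5, -0.8]
gripper_width: 0.0174
gripper_force: 14.0
```

{"name": "play_rows", "arguments": {
  "rows": [
    {"slide": [0, 0, 0.007], "delta_rot": [0, 0, 0], "fingers": -1},
    {"slide": [0, 0, 0.007], "delta_rot": [0, 0, 0], "fingers": -1},
    {"slide": [0, 0, 0.007], "delta_rot": [0, 0, 0], "fingers": -1},
    {"slide": [0, 0, 0], "delta_rot": [0, 0, 0], "fingers": -1}
  ]
}}

```text
time_s: 8.35
tcp_pos: [0.6212, 0.1368, 0.1639]
eef_rot: [-180.0, -0.0, -173.4]
contact_force: [0.5, -1.0, -1.0]
gripper_width: 0.0174
gripper_force: 14.0
```

{"name": "play_rows", "arguments": {
  "rows": [
    {"slide": [0, 0, 0.007], "delta_rot": [0, 0, 0], "fingers": -1},
    {"slide": [0, 0, 0.007], "delta_rot": [0, 0, 0], "fingers": -1},
    {"slide": [0, 0, 0], "delta_rot": [0, 0, 0], "fingers": -1}
  ]
}}

```text
time_s: 8.72
tcp_pos: [0.6211, 0.1368, 0.1618]
eef_rot: [-180.0, -0.0, -173.4]
contact_force: [0.5, 0.1, -0.1]
gripper_width: 0.0178
gripper_force: 14.0
```

{"name": "play_rows", "arguments": {
  "rows": [
    {"slide": [0, 0, 0.007], "delta_rot": [0, 0, 0], "fingers": -1},
    {"slide": [0, 0, 0], "delta_rot": [0, 0, 0], "fingers": -1}
  ]
}}

```text
time_s: 8.98
tcp_pos: [0.6212, 0.1368, 0.1608]
eef_rot: [-180.0, -0.0, -173.4]
contact_force: [-0.5, -0.4, -1.5]
gripper_width: 0.0176
gripper_force: 14.0
```

{"name": "play_rows", "arguments": {
  "rows": [
    {"slide": [0, 0, 0.005], "delta_rot": [0, 0, 0], "fingers": -1},
    {"slide": [0, 0, 0.005], "delta_rot": [0, 0, 0], "fingers": -1},
    {"slide": [0, 0, 0], "delta_rot": [0, 0, 0], "fingers": -1}
  ]
}}

```text
time_s: 9.35
tcp_pos: [0.6212, 0.1368, 0.1593]
eef_rot: [-180.0, -0.0, -173.4]
contact_force: [0.6, -0.1, -1.3]
gripper_width: 0.0175
gripper_force: 14.0
```

{"name": "play_rows", "arguments": {
  "rows": [
    {"slide": [0, 0, 0.005], "delta_rot": [0, 0, 0], "fingers": -1},
    {"slide": [0, 0, 0], "delta_rot": [0, 0, 0], "fingers": -1}
  ]
}}

```text
time_s: 9.6
tcp_pos: [0.6212, 0.1368, 0.1585]
eef_rot: [-180.0, -0.0, -173.4]
contact_force: [-0.1, 0.4, -0.9]
gripper_width: 0.0175
gripper_force: 14.0
```

{"name": "play_rows", "arguments": {
  "rows": [
    {"slide": [0, 0, 0.005], "delta_rot": [0, 0, 0], "fingers": -1},
    {"slide": [0, 0, 0], "delta_rot": [0, 0, 0], "fingers": -1}
  ]
}}

```text
time_s: 9.85
tcp_pos: [0.6212, 0.1368, 0.1578]
eef_rot: [-180.0, -0.0, -173.4]
contact_force: [-1.2, 1.4, -1.4]
gripper_width: 0.0176
gripper_force: 14.0
```

{"name": "play_rows", "arguments": {
  "rows": [
    {"slide": [0, 0, 0.006], "delta_rot": [0, 0, 0], "fingers": -1},
    {"slide": [0, 0, 0], "delta_rot": [0, 0, 0], "fingers": -1}
  ]
}}

```text
time_s: 10.1
tcp_pos: [0.6211, 0.1368, 0.1569]
eef_rot: [-180.0, -0.0, -173.4]
contact_force: [0.5, -0.1, -1.5]
gripper_width: 0.0175
gripper_force: 14.0
```

{"name": "play_rows", "arguments": {
  "rows": [
    {"slide": [0, 0, 0.006], "delta_rot": [0, 0, 0], "fingers": -1},
    {"slide": [0, 0, 0], "delta_rot": [0, 0, 0], "fingers": -1}
  ]
}}

```text
time_s: 10.35
tcp_pos: [0.6211, 0.1368, 0.156]
eef_rot: [-180.0, -0.0, -173.4]
contact_force: [0.1, -0.2, -1.4]
gripper_width: 0.0174
gripper_force: 14.0
```

{"name": "play_rows", "arguments": {
  "rows": [
    {"slide": [0, 0, 0.006], "delta_rot": [0, 0, 0], "fingers": -1},
    {"slide": [0, 0, 0], "delta_rot": [0, 0, 0], "fingers": -1}
  ]
}}

```text
time_s: 10.6
tcp_pos: [0.6212, 0.1368, 0.1551]
eef_rot: [-180.0, -0.0, -173.4]
contact_force: [0.5, 0.4, -0.3]
gripper_width: 0.0175
gripper_force: 14.0
```

{"name": "play_rows", "arguments": {
  "rows": [
    {"slide": [0, 0, 0.006], "delta_rot": [0, 0, 0], "fingers": -1},
    {"slide": [0, 0, 0], "delta_rot": [0, 0, 0], "fingers": -1}
  ]
}}

```text
time_s: 10.85
tcp_pos: [0.6212, 0.1368, 0.1542]
eef_rot: [180.0, -0.0, -173.4]
contact_force: [1.0, -0.3, -0.7]
gripper_width: 0.0174
gripper_force: 14.0
```

{"name": "play_rows", "arguments": {
  "rows": [
    {"slide": [0, 0, 0.006], "delta_rot": [0, 0, 0], "fingers": -1},
    {"slide": [0, 0, 0], "delta_rot": [0, 0, 0], "fingers": -1}
  ]
}}

```text
time_s: 11.1
tcp_pos: [0.6213, 0.1368, 0.1535]
eef_rot: [180.0, 0.0, -173.4]
contact_force: [0.2, -0.5, 1.1]
gripper_width: 0.0179
gripper_force: 14.0
```

{"name": "play_rows", "arguments": {
  "rows": [
    {"slide": [0, 0, 0.006], "delta_rot": [0, 0, 0], "fingers": -1},
    {"slide": [0, 0, 0], "delta_rot": [0, 0, 0], "fingers": -1}
  ]
}}

```text
time_s: 11.35
tcp_pos: [0.6214, 0.1368, 0.1528]
eef_rot: [180.0, 0.0, -173.4]
contact_force: [-0.9, -0.0, 2.0]
gripper_width: 0.0171
gripper_force: 14.0
```

{"name": "play_rows", "arguments": {
  "rows": [
    {"slide": [0, 0, 0.005], "delta_rot": [0, 0, 0], "fingers": -1},
    {"slide": [0, 0, 0], "delta_rot": [0, 0, 0], "fingers": -1}
  ]
}}

```text
time_s: 11.6
tcp_pos: [0.6215, 0.1369, 0.1522]
eef_rot: [180.0, 0.0, -173.4]
contact_force: [-0.6, -0.2, 5.6]
gripper_width: 0.0175
gripper_force: 14.0
```

{"name": "play_rows", "arguments": {
  "rows": [
    {"slide": [0, 0, 0], "delta_rot": [0, 0, 0], "fingers": -1}
  ]
}}

```text
time_s: 11.72
tcp_pos: [0.6215, 0.1369, 0.1521]
eef_rot: [180.0, 0.0, -173.4]
contact_force: [0.2, -0.2, 5.5]
gripper_width: 0.0175
gripper_force: 14.0
```

About 6.5 N within 1.5 mm means the tip is on the strip, touched at TCP z of about 0.1538. Next I'll hop 4 mm at a time along the slot and return to the same depth each time.

{"name": "play_rows", "arguments": {
  "rows": [
    {"slide": [0, 0, -0.027], "delta_rot": [0, 0, 0], "fingers": -1},
    {"slide": [0.027, 0, 0], "delta_rot": [0, 0, 0], "fingers": -1},
    {"slide": [0, 0, 0], "delta_rot": [0, 0, 0], "fingers": -1},
    {"slide": [0, 0, 0.014], "delta_rot": [0, 0, 0], "fingers": -1},
    {"slide": [0, 0, 0.013], "delta_rot": [0, 0, 0], "fingers": -1},
    {"slide": [0, 0, 0], "delta_rot": [0, 0, 0], "fingers": -1},
    {"slide": [0, 0, 0], "delta_rot": [0, 0, 0], "fingers": -1}
  ]
}}

```text
time_s: 12.6
tcp_pos: [0.6174, 0.1364, 0.152]
eef_rot: [180.0, 0.0, -173.4]
contact_force: [-1.0, -0.3, 4.5]
gripper_width: 0.0176
gripper_force: 14.0
```

{"name": "play_rows", "arguments": {
  "rows": [
    {"slide": [0, 0, -0.027], "delta_rot": [0, 0, 0], "fingers": -1},
    {"slide": [0.027, 0, 0], "delta_rot": [0, 0, 0], "fingers": -1},
    {"slide": [0, 0, 0], "delta_rot": [0, 0, 0], "fingers": -1},
    {"slide": [0, 0, 0.014], "delta_rot": [0, 0, 0], "fingers": -1},
    {"slide": [0, 0, 0.013], "delta_rot": [0, 0, 0], "fingers": -1},
    {"slide": [0, 0, 0], "delta_rot": [0, 0, 0], "fingers": -1},
    {"slide": [0, 0, 0], "delta_rot": [0, 0, 0], "fingers": -1}
  ]
}}

```text
time_s: 13.48
tcp_pos: [0.6131, 0.1359, 0.1517]
eef_rot: [-180.0, -0.0, -173.4]
contact_force: [-0.1, -0.0, -0.8]
gripper_width: 0.0174
gripper_force: 14.0
```

No force at x = 0.613, so the tip is in the window. Pressing the latch gently.

{"name": "play_rows", "arguments": {
  "rows": [
    {"slide": [0, 0, 0.007], "delta_rot": [0, 0, 0], "fingers": -1},
    {"slide": [0, 0, 0.007], "delta_rot": [0, 0, 0], "fingers": -1},
    {"slide": [0, 0, 0], "delta_rot": [0, 0, 0], "fingers": -1}
  ]
}}

```text
time_s: 13.85
tcp_pos: [0.6133, 0.1359, 0.1499]
eef_rot: [180.0, 0.0, -173.4]
contact_force: [0.2, 0.8, 2.9]
gripper_width: 0.0175
gripper_force: 14.0
```

{"name": "play_rows", "arguments": {
  "rows": [
    {"slide": [0, 0, 0.007], "delta_rot": [0, 0, 0], "fingers": -1},
    {"slide": [0, 0, 0], "delta_rot": [0, 0, 0], "fingers": -1}
  ]
}}

```text
time_s: 14.1
tcp_pos: [0.6133, 0.1359, 0.1486]
eef_rot: [180.0, 0.0, -173.4]
contact_force: [0.1, 0.6, 2.9]
gripper_width: 0.0174
gripper_force: 14.0
```

{"name": "play_rows", "arguments": {
  "rows": [
    {"slide": [0, 0, 0.007], "delta_rot": [0, 0, 0], "fingers": -1},
    {"slide": [0, 0, 0.007], "delta_rot": [0, 0, 0], "fingers": -1},
    {"slide": [0, 0, 0], "delta_rot": [0, 0, 0], "fingers": -1}
  ]
}}

```text
time_s: 14.48
tcp_pos: [0.6132, 0.1359, 0.1465]
eef_rot: [-180.0, 0.0, -173.4]
contact_force: [-0.2, 0.9, 4.1]
gripper_width: 0.0174
gripper_force: 14.0
```

{"name": "play_rows", "arguments": {
  "rows": [
    {"slide": [0, 0, 0.007], "delta_rot": [0, 0, 0], "fingers": -1},
    {"slide": [0, 0, 0], "delta_rot": [0, 0, 0], "fingers": -1}
  ]
}}

```text
time_s: 14.72
tcp_pos: [0.613, 0.1359, 0.1451]
eef_rot: [180.0, -0.0, -173.4]
contact_force: [0.1, -0.3, 2.7]
gripper_width: 0.0177
gripper_force: 14.0
```

```bash
cat > tray.py <<'E'
from h import *
import pickle
a=pickle.load(open('scene.pkl','rb'))['image']
c=r.capture('scene');b=c['image']
def tr(im):
    h=cv2.cvtColor(im,cv2.COLOR_BGR2HSV)[140:210,260:345];m=cv2.inRange(h,(3,150,60),(16,255,255));y,x=np.nonzero(m);return x.mean()+260,y.mean()+140,len(x)
print(tr(a),tr(b),r.get_state()['tcp_pos'])
E
python3 tray.py
```

```text
(np.float64(301.8722786647315), np.float64(174.08708272859218), 689) (np.float64(297.85752330226364), np.float64(177.84953395472704), 751) [0.61304672 0.13590167 0.14510478]
```

{"name": "play_rows", "arguments": {
  "rows": [
    {"slide": [0, 0, 0], "delta_rot": [0, 0, 0], "fingers": -1},
    {"slide": [0, 0, 0], "delta_rot": [0, 0, 0], "fingers": -1},
    {"slide": [0, 0, 0], "delta_rot": [0, 0, 0], "fingers": -1},
    {"slide": [0, 0, 0], "delta_rot": [0, 0, 0], "fingers": -1},
    {"slide": [0, 0, 0], "delta_rot": [0, 0, 0], "fingers": -1},
    {"slide": [0, 0, 0], "delta_rot": [0, 0, 0], "fingers": -1},
    {"slide": [0, 0, 0], "delta_rot": [0, 0, 0], "fingers": -1},
    {"slide": [0, 0, 0], "delta_rot": [0, 0, 0], "fingers": -1}
  ]
}}

```text
time_s: 15.78
tcp_pos: [0.6131, 0.1359, 0.1454]
eef_rot: [-180.0, -0.0, -173.4]
contact_force: [-0.4, 0.7, 2.6]
gripper_width: 0.0178
gripper_force: 14.0
```

```bash
python3 tray.py;python3 - <<'E'
from h import *
c=r.capture('scene')
y=np.array([.115,-.993,0]); 
f=np.array([.6217,.1363,.06])+y*0.1
print([proj(c,f+y*k) for k in(0,.06)])
cv2.imwrite('pics/tray.png',cv2.resize(c['image'][130:220,230:350],(720,540)))
E
```

```text
(np.float64(301.8722786647315), np.float64(174.08708272859218), 689) (np.float64(292.57894736842104), np.float64(185.1184210526316), 684) [0.61311884 0.13586679 0.14539096]
[(np.float64(295.93832045601704), np.float64(176.09914696950028)), (np.float64(285.95034289377475), np.float64(188.2438584362198))]
```

View pics/tray.png

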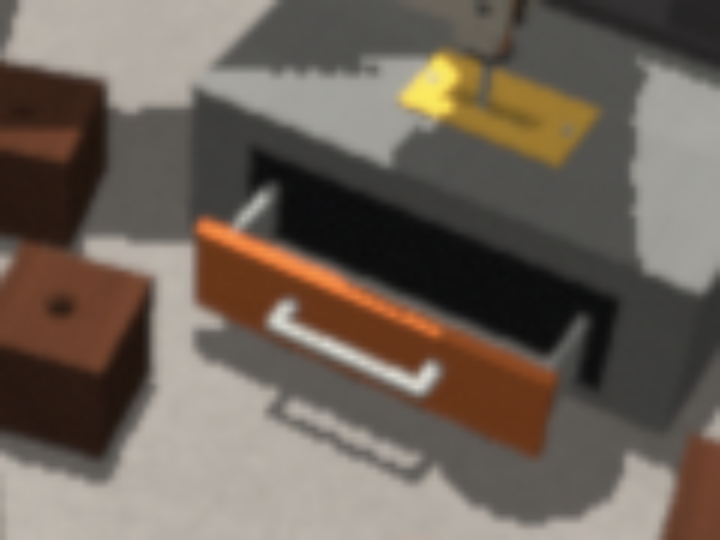

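The tray front, orange at crop (370,340), is well out of the machine and the pin is still in the slot. Lifting straight up and carrying the pin back.

{"name": "play_rows", "arguments": {
  "rows": [
    {"slide": [0, 0, -0.05], "delta_rot": [0, 0, 0], "fingers": -1},
    {"slide": [0, 0, -0.1], "delta_rot": [0, 0, 0], "fingers": -1},
    {"slide": [0, 0, -0.15], "delta_rot": [0, 0, 0], "fingers": -1},
    {"slide": [0, 0, -0.13], "delta_rot": [0, 0, 0], "fingers": -1},
    {"slide": [0, 0, 0], "delta_rot": [0, 0, 0], "fingers": -1},
    {"slide": [0, 0, 0], "delta_rot": [0, 0, 0], "fingers": -1}
  ],
  "squeeze": 25
}}

```text
time_s: 16.62
tcp_pos: [0.6127, 0.1358, 0.2096]
eef_rot: [180.0, -0.0, -173.4]
contact_force: [1.0, -0.0, -0.8]
gripper_width: 0.0178
gripper_force: 25.0
```

```bash
python3 tray.py; python3 -c "
from h import *
print(goto(.547,-.2275,.2104))"
```

```text
(np.float64(301.8722786647315), np.float64(174.08708272859218), 689) (np.float64(292.58660844250363), np.float64(185.12954876273653), 687) [0.61258655 0.13571802 0.20921039]
[ 0.7119 -2.3554 -0.0066]
```

{"name": "play_rows", "arguments": {
  "rows": [
    {"slide": [0.09, -0.3, 0], "delta_rot": [0, 0, 0], "fingers": -1},
    {"slide": [0.09, -0.3, 0], "delta_rot": [0, 0, 0], "fingers": -1},
    {"slide": [0.09, -0.3, 0], "delta_rot": [0, 0, 0], "fingers": -1},
    {"slide": [0.09, -0.3, 0], "delta_rot": [0, 0, 0], "fingers": -1},
    {"slide": [0.09, -0.3, 0], "delta_rot": [0, 0, 0], "fingers": -1},
    {"slide": [0.09, -0.3, 0], "delta_rot": [0, 0, 0], "fingers": -1},
    {"slide": [0.09, -0.3, 0], "delta_rot": [0, 0, 0], "fingers": -1},
    {"slide": [0.08, -0.25, 0], "delta_rot": [0, 0, 0], "fingers": -1}
  ]
}}

```text
time_s: 17.68
tcp_pos: [0.5468, -0.2281, 0.209]
eef_rot: [180.0, -0.1, -173.4]
contact_force: [0.1, -1.1, -1.1]
gripper_width: 0.0175
gripper_force: 25.0
```

{"name": "play_rows", "arguments": {
  "rows": [
    {"slide": [0, 0, 0.3], "delta_rot": [0, 0, 0], "fingers": -1},
    {"slide": [0, 0, 0], "delta_rot": [0, 0, 0], "fingers": -1},
    {"slide": [0, 0, 0], "delta_rot": [0, 0, 0], "fingers": -1},
    {"slide": [0, 0, 0], "delta_rot": [0, 0, 0], "fingers": -1}
  ]
}}

```text
time_s: 18.18
tcp_pos: [0.5489, -0.2262, 0.1665]
eef_rot: [-180.0, 0.1, -173.3]
contact_force: [-0.1, -0.3, 0.3]
gripper_width: 0.0176
gripper_force: 25.0
```

```bash
python3 - <<'E'
from h import *
s=r.get_state();t=s['tcp_pos'];print(t,goto(.547,-.2275,.1334))
c=r.capture('scene');q=proj(c,[t[0],t[1],t[2]-.0695]);p=proj(c,[.5465,-.2278,.064]);x0,y0=int(p[0])-30,int(p[1])-50
print('tip crop',(q[0]-x0)*8,(q[1]-y0)*8,'hole crop',(p[0]-x0)*8,(p[1]-y0)*8)
cv2.imwrite('pics/back.png',cv2.resize(c['image'][y0:y0+70,x0:x0+60],(480,560),interpolation=cv2.INTER_CUBIC))
E
```

```text
[ 0.54886093 -0.22618999  0.16646727] [ 0.0138 -0.0071  0.2204]
tip crop 242.33092533984768 338.7905788947494 hole crop 241.87286198624906 403.29177623393775
```

View pics/back.png

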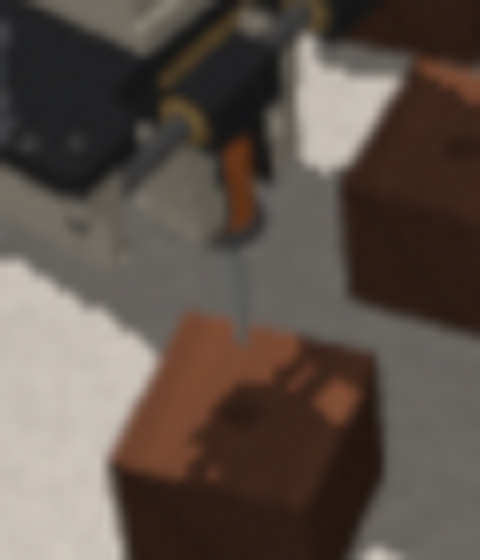

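The tip is at crop (243,340), right above the hole at (240,400). Correcting x and y, then inserting.

{"name": "play_rows", "arguments": {
  "rows": [
    {"slide": [0.013, -0.007, 0.1], "delta_rot": [0, 0, 0], "fingers": -1},
    {"slide": [0, 0, 0.08], "delta_rot": [0, 0, 0], "fingers": -1},
    {"slide": [0, 0, 0.02], "delta_rot": [0, 0, 0], "fingers": -1},
    {"slide": [0, 0, 0.02], "delta_rot": [0, 0, 0], "fingers": -1},
    {"slide": [0, 0, 0.02], "delta_rot": [0, 0, 0], "fingers": -1},
    {"slide": [0, 0, 0], "delta_rot": [0, 0, 0], "fingers": -1},
    {"slide": [0, 0, 0], "delta_rot": [0, 0, 0], "fingers": -1}
  ],
  "squeeze": 15
}}

```text
time_s: 19.1
tcp_pos: [0.5461, -0.2278, 0.1291]
eef_rot: [-180.0, 0.0, -173.4]
contact_force: [0.1, 0.1, -0.5]
gripper_width: 0.0173
gripper_force: 15.0
```

{"name": "play_rows", "arguments": {
  "rows": [
    {"slide": [0, 0, 0.03], "delta_rot": [0, 0, 0], "fingers": -1},
    {"slide": [0, 0, 0.03], "delta_rot": [0, 0, 0], "fingers": -1},
    {"slide": [0, 0, 0], "delta_rot": [0, 0, 0], "fingers": -1}
  ]
}}

```text
time_s: 19.48
tcp_pos: [0.5456, -0.2277, 0.1193]
eef_rot: [180.0, -0.1, -173.4]
contact_force: [0.2, -0.6, -0.8]
gripper_width: 0.0177
gripper_force: 15.0
```

{"name": "play_rows", "arguments": {
  "rows": [
    {"slide": [-0.008, 0, 0.06], "delta_rot": [0, 0, 0], "fingers": -1},
    {"slide": [0, 0, 0.07], "delta_rot": [0, 0, 0], "fingers": -1},
    {"slide": [0, 0, 0.07], "delta_rot": [0, 0, 0], "fingers": -1},
    {"slide": [0, 0, 0.05], "delta_rot": [0, 0, 0], "fingers": -1},
    {"slide": [0, 0, 0], "delta_rot": [0, 0, 0], "fingers": -1},
    {"slide": [0, 0, 0], "delta_rot": [0, 0, 0], "fingers": -1}
  ]
}}

```text
time_s: 20.23
tcp_pos: [0.5474, -0.2277, 0.0826]
eef_rot: [-180.0, 0.0, -173.4]
contact_force: [0.5, -0.3, -0.9]
gripper_width: 0.0177
gripper_force: 15.0
```

{"name": "play_rows", "arguments": {
  "rows": [
    {"slide": [0, 0, 0.01], "delta_rot": [0, 0, 0], "fingers": -1},
    {"slide": [0, 0, 0], "delta_rot": [0, 0, 0], "fingers": -1},
    {"slide": [0, 0, 0], "delta_rot": [0, 0, 0], "fingers": -1}
  ]
}}

```text
time_s: 20.6
tcp_pos: [0.5472, -0.2277, 0.0811]
eef_rot: [-180.0, 0.0, -173.4]
contact_force: [-0.7, 0.1, -0.7]
gripper_width: 0.018
gripper_force: 15.0
```

{"name": "play_rows", "arguments": {
  "rows": [
    {"slide": [0, 0, 0.01], "delta_rot": [0, 0, 0], "fingers": -1},
    {"slide": [0, 0, 0], "delta_rot": [0, 0, 0], "fingers": -1},
    {"slide": [0, 0, 0.007], "delta_rot": [0, 0, 0], "fingers": -1},
    {"slide": [0, 0, 0], "delta_rot": [0, 0, 0], "fingers": -1}
  ]
}}

```text
time_s: 21.1
tcp_pos: [0.5471, -0.2276, 0.0782]
eef_rot: [180.0, -0.0, -173.4]
contact_force: [0.1, 0.1, 0.1]
gripper_width: 0.0173
gripper_force: 15.0
```

{"name": "play_rows", "arguments": {
  "rows": [
    {"slide": [0, 0, 0], "delta_rot": [0, 0, 0], "fingers": -0.6},
    {"slide": [0, 0, 0], "delta_rot": [0, 0, 0], "fingers": -0.2},
    {"slide": [0, 0, 0], "delta_rot": [0, 0, 0], "fingers": 0.2},
    {"slide": [0, 0, 0], "delta_rot": [0, 0, 0], "fingers": 0.2},
    {"slide": [0, 0, 0], "delta_rot": [0, 0, 0], "fingers": 0.2},
    {"slide": [0, 0, 0], "delta_rot": [0, 0, 0], "fingers": 0.2}
  ]
}}

```text
time_s: 21.85
tcp_pos: [0.5472, -0.2276, 0.0784]
eef_rot: [180.0, -0.0, -173.4]
contact_force: [0.4, -0.1, 0.1]
gripper_width: 0.0521
gripper_force: 0.0
```

{"name": "play_rows", "arguments": {
  "rows": [
    {"slide": [0, 0, -0.15], "delta_rot": [0, 0, 0], "fingers": 0.2},
    {"slide": [0, 0, -0.3], "delta_rot": [0, 0, 0], "fingers": 0.2},
    {"slide": [0, 0, -0.35], "delta_rot": [0, 0, 0], "fingers": 0.2},
    {"slide": [0.2, -0.2, -0.2], "delta_rot": [0, 0, 0], "fingers": 0.2},
    {"slide": [0.25, -0.25, 0], "delta_rot": [0, 0, 0], "fingers": 0.2},
    {"slide": [0.25, -0.25, 0], "delta_rot": [0, 0, 0], "fingers": 0.2},
    {"slide": [0, 0, 0], "delta_rot": [0, 0, 0], "fingers": 0.2},
    {"slide": [0, 0, 0], "delta_rot": [0, 0, 0], "fingers": 0.2}
  ]
}}

```text
time_s: 22.85
tcp_pos: [0.4549, -0.3442, 0.2284]
eef_rot: [-180.0, 0.0, -173.5]
contact_force: [-0.1, -0.4, 0.6]
gripper_width: 0.0523
gripper_force: 0.0
```

```bash
python3 - <<'E'
from h import *
import pickle
a=pickle.load(open('scene.pkl','rb'))['image'];b=r.capture('scene')['image']
cv2.imwrite('pics/fin.png',np.hstack([cv2.resize(x[180:250,180:270],(400,311)) for x in(a,b)]))
for n in('top','scene'):
    x=pickle.load(open(n+'.pkl','rb'))['image'];y=r.capture(n)['image']
    for im in(x,y):
        m=cv2.inRange(cv2.cvtColor(im,cv2.COLOR_BGR2HSV),(5,180,100),(16,255,255));k=m[195:240,195:330] if n=='top' else m[190:225,195:225]
        v,u=np.nonzero(k);print(n,len(u),u.mean(),v.mean())
E
python3 tray.py
```

```text
top 66 119.0909090909091 27.060606060606062
top 59 16.76271186440678 9.372881355932204
scene 35 15.285714285714286 16.65714285714286
scene 64 15.765625 16.765625
(np.float64(301.8722786647315), np.float64(174.08708272859218), 689) (np.float64(292.82975679542204), np.float64(185.06008583690988), 699) [ 0.45556408 -0.34328495  0.22824643]
```

View pics/fin.png

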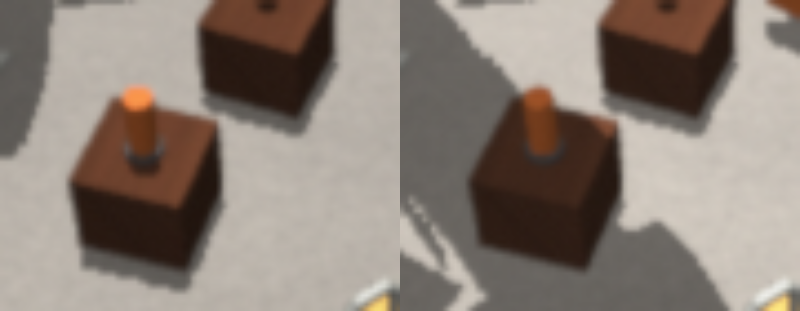

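The pin sits exactly as at the start: before, handle top at (138,98) and collar at (144,152); now at (538,98) and (544,152) in the right half. The tray is still out, so I'm handing in.

```bash
python3 -c "
from plant import r
print(r.close_job())"
```

```text
the job is handed in; nothing more can be done
None
```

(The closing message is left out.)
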